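# Reset the peak pointer and uncouple the hitch on the pull-test rig

## Task

Get the hitch pull-test rig ready for a new ball: first turn the knob of the gauge's peak pointer back to its zero stop, then pull the coupler's latch sideways against its spring by its upright paddle and, keeping hold of it, lift the tongue off the ball. Finish while still holding the tongue up, steady, with its socket about 8 cm above where it sat on the ball (anything from 6 to 11 cm will do); do not put it down or let go, and leave the hammer, vise and jar where they are.

Things in the scene. Friction and masses are not known exactly. Their poses are not given: they have to be found in the camera images.
- rig: Fixed pull-test rig: aluminium base plate 300 x 110 x 12 mm with hitch ball, hinged tongue coupled over it, and a gauge at one side. Origin on the bench below the ball's centre; x along the tongue from hinge to ball, y to the gauge, z up. Plate spans x -240 to +60 mm; rear hinge cheeks 97 mm high. Gauge: can 100 mm across, face 57 mm above the bench, centred at x 30, y 125 mm.
- ball_center (a point): Centre of the hitch ball (50 mm across), 78 mm above the bench on the rig's z axis. Under the ball is a square collar, 46 mm wide, whose underside the latch tooth catches.
- tongue_hinge (a point): Point on the tongue's hinge axis, in the middle of the tongue: 200 mm behind the ball (rig x = -200 mm), 80 mm above the bench. The axis is parallel to the rig's y axis.
- tongue (a joint): Tongue angle, rad: 0 = level, on the ball; grows to 0.6 as the ball end rises (socket rises 200 mm x sin). No spring: 2 to 6 N at the socket lifts it, it falls back when let go. Locked below 0.03 while the latch is in; free with the latch pulled out more than 8 mm (13 to 17 to be sure).
- socket_center (a point): Centre of the coupler's socket, on the tongue, 200 mm ahead of its hinge; at the ball's centre while coupled. The coupler is a round steel cup 70 mm across, its flat top 114 mm above the bench; the tongue is a square tube 40 mm wide.
- latch (a joint): Travel of the latch in m: 0 = in (locked), 0.018 = fully out. It slides towards the rig's -y (away from the gauge), in the tongue's frame. The spring pulls it back in: about 2.3 N at the start, 7 N at full travel, so a compliant arm falls some mm short of the commanded pull: watch this value or the paddle.
- latch_grip (a point): Grip point on the latch's upright steel paddle, 12 mm thick (rig y), 36 mm wide (rig x), from 40 to 104 mm above the bench; on its mid-plane, 84 mm above the bench (20 mm below its top). At rest at rig x 0, y -85 mm; moves with latch and tongue. 34 mm of air between paddle and coupler, except for the latch rod and spring at the paddle's foot (top 54 mm above the bench).
- peak_knob (a joint): Angle of the peak pointer's knob in rad: 0 = against the zero stop; grows clockwise seen from above, up to 4.2. To reset, turn counterclockwise until it stops. It starts at 1.0 to 2.6, stays where it is left, turns with about 0.04 N m.
- knob_grip (a point): Grip point on the knob's axis at the gauge's centre, 83 mm above the bench. The knob is an upright bar 36 mm long, 12 thick, 63 to 89 mm above the bench, on a small disc. A thin pointer sticks out from one end, low over the dial; at zero it points to rig -x (the hinge), by a small pin. Pointer direction from above: rig -x turned clockwise by the joint angle.
- hammer: Bystander: hammer about 260 mm long lying on the bench. Leave alone.
- small_vise: Bystander: small blue bench vise, 90 x 70 x 77 mm plus spindle. Leave alone.
- screw_jar: Bystander: closed jar, 60 mm across, 80 mm high. Leave alone.

How it is judged:
By the outcome, as a careful person would: the job done as asked, in the order asked, and still so for the second after the job is handed in, while the arm keeps its last pose, push and grip.
It also fails if it takes over 56 s, if anything falls off the work surface, if the arm or the gripper's body presses on something with over 40 N, if the wrist force passes 120 N, or if a joint passes its speed limit or range.

## Robot

A 6-joint arm with a two-finger parallel gripper is mounted at the origin on the work surface. World frame = base frame: x ahead of the robot, y to its left, z up, the work surface at z = 0. Lengths are in m, angles in rad, forces in N, time in s.
With the tool pointing down it reaches from about 0.275 to 0.725 m from the base axis. Payload 15.9 kg.
Tool frame: the origin (TCP) lies at the very end of the fingers, on their centre line; the grasp point (between the pads) lies 19 mm behind it (robot.grasp_offset is the distance from the TCP to the grasp point, in m); z points along the fingers, y is the line along which they close (so a half turn about z gives the same grasp; the last joint's range is limited). The gripper opens to 85 mm and grips with 20 to 120 N. Pads are 22 mm wide; open, the fingers measure 114 mm over their backs; the gripper's body (76 mm by 85 mm) begins 54 mm behind the grasp point. The pads swing forward as they close: fully open they stand 13 mm farther back than shut.
Start: joints at [1.213, 0.213, -0.034, 1.323, 0, 1.571], TCP at [0.175, 0.468, 0.231] pointing down, gripper open.
Joint ranges: [-2.98, 2.98], [-0.74, 1.72], [-1.14, 1.35], [-2.1, 2.04], [-1.57, 1.44], [-3.14, 3.14]. Speed limits (rad/s): [1.89, 1.89, 2.39, 2.57, 3.14, 3.14].

## Interface

Orientations are given as a unit quaternion [w, x, y, z].
In Python, from cell import robot, vision gives the robot as it stands. The module is installed in compiled form; this text tells all that it offers.
- The arm moves only by the tool send_rows, never from a script. Its argument "commands" is a list of rows, each an object of numbers: "tx", "ty", "tz": the shift along the tool's x, y, z scaled (see below); "rx", "ry", "rz": the turn, a rotation vector about the tool's x, y, z scaled (see below); "gripper": the opening, from 0 (shut) to 1 (fully open). A call has 1 to 8 rows; each row shifts and turns the commanded pose from where the row before left it, along the tool's axes as they then stand; what a row does not reach is not made up. The controller multiplies each number of a shift by 500 mm and each number of a turn by 45 degrees. A row lasts 1/8 s, in which the tool goes at most 62.5 mm and 10.7 degrees, less where a joint would pass 70% of its speed; a pose out of reach is approached as far as the arm can. A call with a number of a shift or a turn outside -1 to 1 is refused whole. A call with a gripper value outside its range is refused whole. The fingers move at their own pace and stop on an object; "squeeze" is the grip in N (left out, the last holds). Time passes only in rows, so rows that do not move let the fingers close. It gives the time, the measured TCP pose, the force, the opening and the grip force at its end, in the units of the state.
- robot.get_obs(): the state, without advancing time (a new reading comes with each control period).
- vision.grab_frame(name): name is "scene" or "top"; returns (picture, depth): 384x512x3 uint8, red, green, blue; 384x512 float32, m along the optical axis (not along the pixel's ray), 0 where there is no reading.
- vision.calibration(name): a dict with "mtx" (3x3 intrinsics, pixels), "view" (4x4, takes a point from world to camera coordinates). Camera axes: x right, y up, looking along -z (the intrinsics and any distortion apply to the point x, -y, -z); pixel columns grow to the right and rows downward; lengths in m; the calibration is good to about 2 mm. A picture is of the moment at which its call begins. calibration takes no time and is no camera call.
- robot.sign_off(): hands the job in; it is judged then, once.
The state is a dict: "time_s": time; "joints": joint angles; "qd": joint speeds; "tau": joint torques, N m; "position": TCP position; "eef_rot": TCP orientation; "wrist_force": force on the tool from outside, world axes, zero at the start; "torque": the same for the moment, N m; "opening": finger opening in m; "finger_force": force on a finger pad.
Only numpy, scipy, OpenCV 4.12 (cv2) and the standard library are available. Lean on these libraries where they do the work, as an engineer would, in place of code of your own. Each camera call takes 0.05 s, during which the arm holds its last target. There are 200 camera calls.

## Working session

There is one attempt and no reset: what is moved stays moved. The work goes in short steps, Python scripts to look and compute and a tool call to move; the robot and the scene stay as the last step left them, time stands still between calls to the robot, and variables do not carry over. Pictures are saved under pics/ and viewed, at most 10 in all, crops included, and the job is handed in when it is done.

Besides the shell and the picture viewer there is one more tool, called after "Request:" as name(argument=value, ...), one argument or row to a line, values as JSON. send_rows: Moves the arm, as the interface text tells. Its arguments: {"type":"object","properties":{"commands":{"type":"array"},"squeeze":{"type":"number"}},"required":["commands"]}

```bash
mkdir -p pics
cat > h.py <<'E'
import numpy as np,cv2
from cell import robot,vision
def ray(cam,u,v):
    c=vision.calibration(cam);K=np.array(c["mtx"]);V=np.array(c["view"])
    d=np.linalg.inv(K)@[u,v,1];d=np.array([d[0],-d[1],-d[2]])
    R=V[:3,:3];return -R.T@V[:3,3],R.T@d
def onz(cam,u,v,z):
    o,d=ray(cam,u,v);return o+d*(z-o[2])/d[2]
def world(cam,depth):
    h,w=depth.shape;u,v=np.meshgrid(np.arange(w),np.arange(h))
    o,_=ray(cam,0,0);c=vision.calibration(cam);K=np.array(c["mtx"]);R=np.array(c["view"])[:3,:3]
    d=np.linalg.inv(K)@np.stack([u.ravel(),v.ravel(),np.ones(u.size)]);d[1:]*=-1
    return (o+(R.T@d).T*depth.reshape(-1,1)).reshape(h,w,3)
def save(n,p,box=None,s=1):
    if box: p=p[box[1]:box[3],box[0]:box[2]]
    cv2.imwrite("pics/"+n,cv2.resize(p[:,:,::-1],None,fx=s,fy=s,interpolation=cv2.INTER_CUBIC))
E
python3 - <<'E'
from h import *
for n in("top","scene"):
    p,d=vision.grab_frame(n);save(n+"1.png",p,s=1.5);np.save(n+"_d.npy",d);np.save(n+"_p.npy",p)
    print(n,vision.calibration(n),(d==0).mean())
print(robot.get_obs())
E
```

```text
top {'mtx': array([[402.66149349,   0.        , 263.4536133 ],
       [  0.        , 402.66149349, 195.13403131],
       [  0.        ,   0.        ,   1.        ]]), 'view': array([[ 0.00379881, -0.99994829, -0.00943357,  0.01241525],
       [ 0.98616416,  0.00218268,  0.1657573 , -0.46874283],
       [-0.16572814, -0.00993273,  0.98612146, -1.14686502],
       [ 0.        ,  0.        ,  0.        ,  1.        ]])} 0.004023234049479167
scene {'mtx': array([[380.90490098,   0.        , 252.07069057],
       [  0.        , 380.90490098, 184.89648821],
       [  0.        ,   0.        ,   1.        ]]), 'view': array([[-0.16347149,  0.98654213,  0.00341995,  0.07036853],
       [-0.66281496, -0.11239574,  0.74029962,  0.25368565],
       [ 0.73072115,  0.11875109,  0.67226838, -1.58206671],
       [ 0.        ,  0.        ,  0.        ,  1.        ]])} 0.0037282307942708335
{'time_s': 0.1, 'joints': array([ 1.21300380e+00,  2.13290664e-01, -3.49587133e-02,  1.32347772e+00,
        2.40206094e-05,  1.57081803e+00]), 'qd': array([ 0.00083236, -0.00154627,  0.00081141, -0.00041874, -0.00072502,
        0.00280133]), 'tau': array([-5.48633489e-04, -6.87249327e+01,  4.87807488e+01,  1.23214675e-02,
        1.96806275e-05,  6.95230071e-06]), 'position': array([0.17499798, 0.46807497, 0.23088871]), 'eef_rot': array([-9.46259050e-05,  1.77954225e-01,  9.84038656e-01, -4.55821435e-04]), 'wrist_force': array([-0.32715426, -0.66789689, -0.35542421]), 'torque': array([0.0390943 , 0.01146405, 0.01490427]), 'finger_force': 0.0, 'opening': 0.08557765136923905}
```

View pics/top1.png

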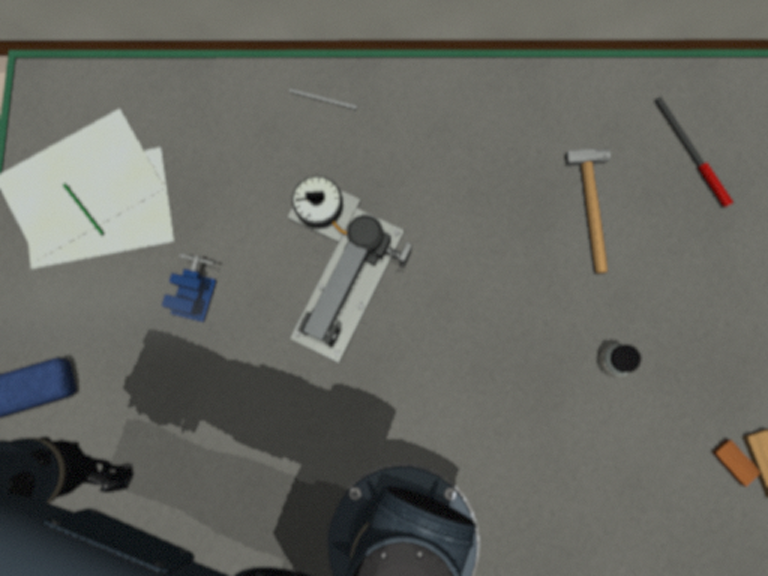

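View pics/scene1.png

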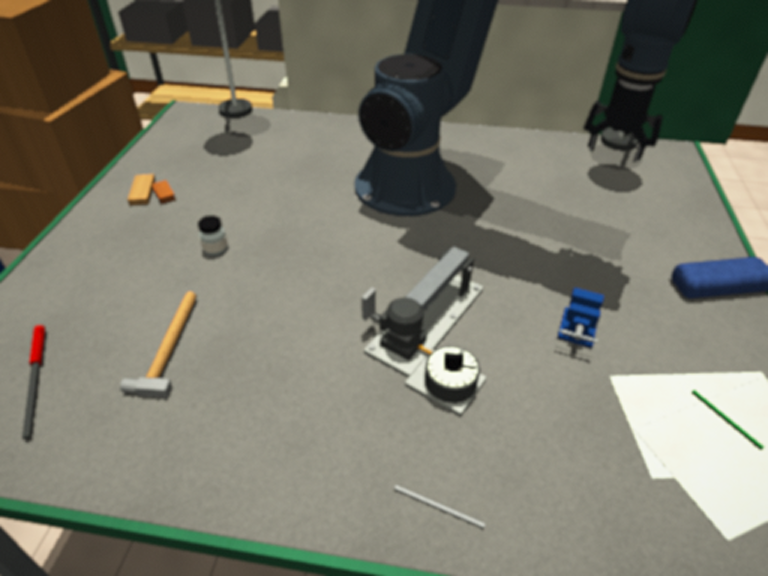

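The top view shows the gauge at (317,201), coupler at (366,233), paddle at (403,253) and hinge at about (322,328) (×1.5 pixels). The vise is at (190,290), well to the left. Next I measure and zoom in on the gauge.

Run:
```python
from h import *
p=np.load("top_p.npy");d=np.load("top_d.npy");W=world("top",d)
save("top_zoom.png",p,(180,100,290,250),5)
s=np.load("scene_p.npy");save("sc_zoom.png",s,(230,155,340,285),5)
z=W[...,2];reg=np.zeros(z.shape,bool);reg[100:250,180:290]=1
hsv=cv2.cvtColor(p,cv2.COLOR_RGB2HSV)
def mc(m,n):
    m=m&reg;q=W[m];u=np.argwhere(m)
    print(n,m.sum(),np.median(q,0).round(4),((q.min(0)+q.max(0))/2).round(4))
    return m
mc(abs(z-.114)<.004,"cup/tongue114")
w=(abs(z-.057)<.006)&(hsv[...,2]>170)
mc(w,"face")
for l,h in((.08,.095),(.098,.109),(.109,.12)):
    m=((z>l)&(z<h)&reg).astype(np.uint8)
    n,lab,st,c=cv2.connectedComponentsWithStats(m)
    for i in range(1,n):
        if st[i,4]>5:
            q=W[lab==i];print(l,st[i],q.mean(0).round(4),cv2.minAreaRect((q[:,:2]*1000).astype(np.float32)))
```

```text
cup/tongue114 333 [0.5701 0.0737 0.113 ] [0.4911 0.1094 0.114 ]
face 442 [0.6505 0.1675 0.0562] [0.6552 0.1726 0.057 ]
0.08 [203 128  13   5  56] [0.6529 0.1724 0.0874] ((653.4638671875, 172.6231231689453), (12.011765480041504, 35.78046417236328), 3.4823033809661865)
0.08 [254 157   7   6  18] [0.5662 0.0338 0.0833] ((565.0167846679688, 32.38214874267578), (13.19721508026123, 15.488236427307129), 72.88069915771484)
0.08 [243 163  11  10  19] [0.541  0.0574 0.0859] ((539.0664672851562, 56.55825424194336), (10.961959838867188, 38.43144226074219), 34.05420684814453)
0.08 [232 188   4   7   7] [0.4721 0.0987 0.0886] ((472.5416259765625, 98.56002807617188), (0.7400929927825928, 19.298887252807617), 65.13921356201172)
0.08 [225 202   4   7   7] [0.432  0.1177 0.0886] ((432.5396423339844, 117.55817413330078), (0.4316396415233612, 19.305376052856445), 66.0278091430664)
0.08 [221 210   4   6   6] [0.4108 0.128  0.0885] ((410.72515869140625, 127.93104553222656), (0.7997387647628784, 16.59871482849121), 61.388545989990234)
0.08 [200 213   3   4   6] [0.4047 0.1877 0.0911] ((404.79620361328125, 
[... 739 characters left out ...]
984619140625, 56.094844818115234), (12.301953315734863, 6.437680721282959), 66.46990966796875)
0.098 [202 148  54  79 963] [0.4674 0.1211 0.1059] ((491.1929931640625, 117.91080474853516), (66.98880004882812, 247.97877502441406), 60.71424102783203)
0.098 [266 162   8  13  52] [ 0.536  -0.0042  0.1028] ((536.3637084960938, -4.34849739074707), (11.748211860656738, 36.09737014770508), 64.06900787353516)
0.098 [218 220   5   6   7] [0.3822 0.1335 0.0991] ((381.64886474609375, 134.49937438964844), (4.170108318328857, 15.533219337463379), 44.992496490478516)
0.109 [232 144  22  23 341] [0.5727 0.0723 0.1129] ((572.25, 71.71002197265625), (62.290164947509766, 59.258331298828125), 22.011198043823242)
```

View pics/top_zoom.png

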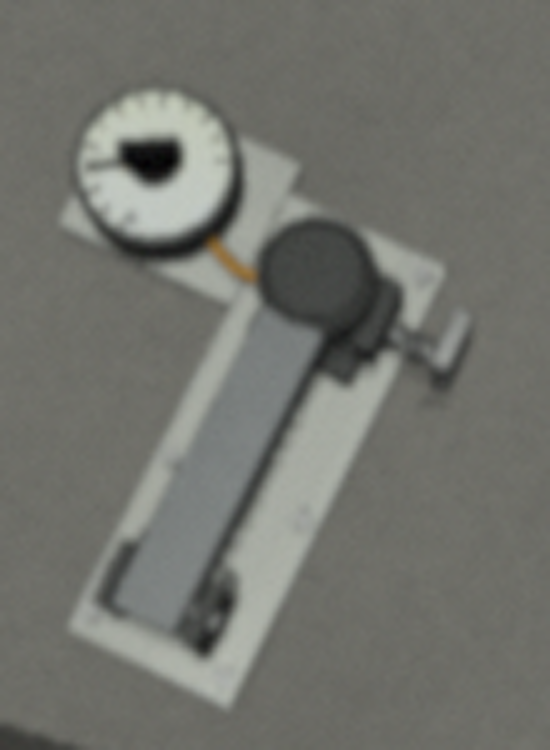

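View pics/sc_zoom.png

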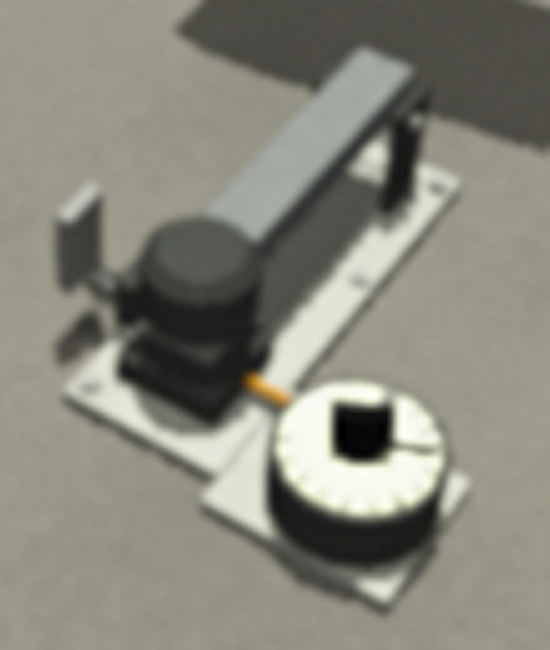

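Request:
send_rows(
  commands=[
    {"tx":-0.0787,"ty":-0.0156,"tz":0.0114,"gripper":0.6},
    {"tx":-0.0787,"ty":-0.0156,"tz":0.0114,"gripper":0.6},
    {"tx":-0.0787,"ty":-0.0156,"tz":0.0114,"gripper":0.6},
    {"tx":-0.0787,"ty":-0.0156,"tz":0.0114,"gripper":0.6},
    {"tx":-0.0787,"ty":-0.0156,"tz":0.0114,"gripper":0.6},
    {"tx":-0.0787,"ty":-0.0156,"tz":0.0114,"gripper":0.6},
    {"tx":-0.0787,"ty":-0.0156,"tz":0.0114,"gripper":0.6},
  ],
)

```text
validation failed for argument at $.co...
```

Request:
send_rows(
  commands=[
    {"tx":-0.0787,"ty":-0.0156,"tz":0.0114,"gripper":0.6},
    {"tx":-0.0787,"ty":-0.0156,"tz":0.0114,"gripper":0.6},
    {"tx":-0.0787,"ty":-0.0156,"tz":0.0114,"gripper":0.6},
    {"tx":-0.0787,"ty":-0.0156,"tz":0.0114,"gripper":0.6},
    {"tx":-0.0787,"ty":-0.0156,"tz":0.0114,"gripper":0.6},
    {"tx":-0.0787,"ty":-0.0156,"tz":0.0114,"gripper":0.6},
    {"tx":-0.0787,"ty":-0.0156,"tz":0.0114,"gripper":0.6},
  ],
)

```text
validation failed for argument at $.co...
```

Request:
send_rows(
  commands=[
    {"rz":0.1833},
    {"rz":0.1833},
    {"rz":0.1833},
    {"rz":0.1833},
    {"rz":0.1833},
    {"rz":0.1833},
    {"rz":0.1833},
    {"rz":0.1833},
  ],
)

```text
validation failed for argument at $.co...
```

```bash
cat >> h.py <<'E'
from scipy.spatial.transform import Rotation as Ro
def pose():
    o=robot.get_obs();return o["position"],Ro.from_quat(o["eef_rot"],scalar_first=True),o
def down(yaw):
    y=np.array([np.cos(np.radians(yaw)),np.sin(np.radians(yaw)),0]);z=np.array([0,0,-1.])
    return Ro.from_matrix(np.stack([np.cross(y,z),y,z],1))
def delta(pos,R):
    p,C,o=pose()
    print("t",o["time_s"],"pos",p.round(4),"yaw y",np.degrees(np.arctan2(*C.as_matrix()[1::-1,1])).round(2),"F",o["wrist_force"].round(1),"open",round(o["opening"],4),"ff",round(o["finger_force"],1),"j",o["joints"].round(2))
    print("shift units",(C.inv().apply(np.array(pos)-p)/.5).round(4),"turn units",((C.inv()*R).as_rotvec()/(np.pi/4)).round(4))
E
python3 -c "
from h import *
delta([.6534,.1726,.066],down(3.5))"
```

```text
t 0.1 pos [0.175  0.4681 0.2309] yaw y 69.5 F [-0.3 -0.7 -0.4] open 0.0856 ff 0.0 j [ 1.21  0.21 -0.03  1.32  0.    1.57]
shift units [-1.1032 -0.2181  0.33  ] turn units [-1.1000e-03  7.0000e-04  1.4666e+00]
```

Request:
send_rows(
  commands=[
    {"tx":-0.08,"ty":-0.0156,"tz":0.012,"rx":0,"ry":0,"rz":0,"gripper":0.6},
  ],
)

```text
time_s: 0.22
position: [0.2091, 0.4476, 0.2251]
eef_rot: [-0.0, 0.176, 0.984, 0.0]
wrist_force: [0.6, -0.7, -0.7]
opening: 0.0699
finger_force: 0.0
```

All fields are needed in every row.

Request:
send_rows(
  commands=[
    {"tx":-0.079,"ty":-0.0156,"tz":0.0114,"rx":0,"ry":0,"rz":0,"gripper":0.6},
    {"tx":-0.079,"ty":-0.0156,"tz":0.0114,"rx":0,"ry":0,"rz":0,"gripper":0.6},
    {"tx":-0.079,"ty":-0.0156,"tz":0.0114,"rx":0,"ry":0,"rz":0,"gripper":0.6},
    {"tx":-0.079,"ty":-0.0156,"tz":0.0114,"rx":0,"ry":0,"rz":0,"gripper":0.6},
    {"tx":-0.079,"ty":-0.0156,"tz":0.0114,"rx":0,"ry":0,"rz":0,"gripper":0.6},
    {"tx":-0.079,"ty":-0.0156,"tz":0.0114,"rx":0,"ry":0,"rz":0,"gripper":0.6},
    {"tx":-0.079,"ty":-0.0156,"tz":0.0114,"rx":0,"ry":0,"rz":0,"gripper":0.6},
    {"tx":-0.079,"ty":-0.0156,"tz":0.0114,"rx":0,"ry":0,"rz":0,"gripper":0.6},
  ],
)

```text
time_s: 1.23
position: [0.4849, 0.277, 0.1793]
eef_rot: [-0.0, 0.178, 0.984, -0.0]
wrist_force: [0.2, 1.3, 0.7]
opening: 0.0511
finger_force: 0.0
```

Request:
send_rows(
  commands=[
    {"tx":-0.079,"ty":-0.0156,"tz":0.0114,"rx":0,"ry":0,"rz":0,"gripper":0.6},
    {"tx":-0.079,"ty":-0.0156,"tz":0.0114,"rx":0,"ry":0,"rz":0,"gripper":0.6},
    {"tx":-0.079,"ty":-0.0156,"tz":0.0114,"rx":0,"ry":0,"rz":0,"gripper":0.6},
    {"tx":-0.079,"ty":-0.0156,"tz":0.0114,"rx":0,"ry":0,"rz":0,"gripper":0.6},
    {"tx":-0.079,"ty":-0.0156,"tz":0.0114,"rx":0,"ry":0,"rz":0,"gripper":0.6},
  ],
)

```text
time_s: 1.85
position: [0.6561, 0.1713, 0.1506]
eef_rot: [-0.0, 0.178, 0.984, -0.0]
wrist_force: [0.9, 0.1, 0.0]
opening: 0.0512
finger_force: 0.0
```

Request:
send_rows(
  commands=[
    {"tx":0,"ty":0,"tz":0,"rx":0,"ry":0,"rz":0.1833,"gripper":0.6},
    {"tx":0,"ty":0,"tz":0,"rx":0,"ry":0,"rz":0.1833,"gripper":0.6},
    {"tx":0,"ty":0,"tz":0,"rx":0,"ry":0,"rz":0.1833,"gripper":0.6},
    {"tx":0,"ty":0,"tz":0,"rx":0,"ry":0,"rz":0.1833,"gripper":0.6},
    {"tx":0,"ty":0,"tz":0,"rx":0,"ry":0,"rz":0.1833,"gripper":0.6},
    {"tx":0,"ty":0,"tz":0,"rx":0,"ry":0,"rz":0.1833,"gripper":0.6},
    {"tx":0,"ty":0,"tz":0,"rx":0,"ry":0,"rz":0.1833,"gripper":0.6},
    {"tx":0,"ty":0,"tz":0,"rx":0,"ry":0,"rz":0.1833,"gripper":0.6},
  ],
)

```text
time_s: 2.85
position: [0.6551, 0.1721, 0.1507]
eef_rot: [-0.0, 0.687, 0.727, -0.0]
wrist_force: [0.2, -0.1, -0.2]
opening: 0.0514
finger_force: 0.0
```

```bash
python3 -c "
from h import *
delta([.6534,.1726,.066],down(3.5))"
```

```text
t 2.85 pos [0.6551 0.1721 0.1507] yaw y 3.24 F [ 0.2 -0.1 -0.2] open 0.0514 ff 0.0 j [0.26 0.62 0.36 1.32 0.   1.77]
shift units [ 0.0011 -0.0032  0.1694] turn units [-0.0011  0.0002 -0.0058]
```

Request:
send_rows(
  commands=[
    {"tx":0.001,"ty":-0.0032,"tz":0.04,"rx":0,"ry":0,"rz":-0.006,"gripper":0.6},
    {"tx":0,"ty":0,"tz":0.04,"rx":0,"ry":0,"rz":0,"gripper":0.6},
    {"tx":0,"ty":0,"tz":0.04,"rx":0,"ry":0,"rz":0,"gripper":0.6},
    {"tx":0,"ty":0,"tz":0.04,"rx":0,"ry":0,"rz":0,"gripper":0.6},
    {"tx":0,"ty":0,"tz":0.009,"rx":0,"ry":0,"rz":0,"gripper":0.6},
    {"tx":0,"ty":0,"tz":0,"rx":0,"ry":0,"rz":0,"gripper":0.6},
  ],
)

```text
time_s: 3.6
position: [0.6536, 0.1726, 0.0668]
eef_rot: [-0.0, 0.683, 0.73, -0.0]
wrist_force: [0.3, -0.2, -0.0]
opening: 0.0513
finger_force: 0.0
```

Request:
send_rows(
  commands=[
    {"tx":0,"ty":0,"tz":0,"rx":0,"ry":0,"rz":0,"gripper":0.1},
    {"tx":0,"ty":0,"tz":0,"rx":0,"ry":0,"rz":0,"gripper":0},
    {"tx":0,"ty":0,"tz":0,"rx":0,"ry":0,"rz":0,"gripper":0},
    {"tx":0,"ty":0,"tz":0,"rx":0,"ry":0,"rz":0,"gripper":0},
    {"tx":0,"ty":0,"tz":0,"rx":0,"ry":0,"rz":0,"gripper":0},
  ],
  squeeze=30,
)

```text
time_s: 4.22
position: [0.6584, 0.173, 0.0683]
eef_rot: [0.003, 0.684, 0.73, 0.004]
wrist_force: [30.2, 3.3, -10.8]
opening: 0.0114
finger_force: 35.7
```

```bash
python3 -c "
from h import *
delta([.6534,.1726,.066],down(64.65))"
```

```text
t 4.225 pos [0.6584 0.173  0.0683] yaw y 3.75 F [ 30.2   3.3 -10.8] open 0.0114 ff 35.7 j [ 0.26  0.65  0.21  1.12 -0.    1.76]
shift units [-0.0002 -0.0101  0.0046] turn units [ 0.011   0.0057 -1.3534]
```

Request:
send_rows(
  commands=[
    {"tx":0,"ty":0.005,"tz":0,"rx":0,"ry":0,"rz":0,"gripper":0},
    {"tx":0,"ty":0.005,"tz":0,"rx":0,"ry":0,"rz":0,"gripper":0},
    {"tx":0,"ty":0,"tz":0,"rx":0,"ry":0,"rz":0,"gripper":0},
  ],
)

```text
time_s: 4.6
position: [0.659, 0.1731, 0.0681]
eef_rot: [0.0, 0.683, 0.73, 0.001]
wrist_force: [-4.1, -0.1, 11.3]
opening: 0.0108
finger_force: 39.1
```

```bash
python3 -c "
from h import *
delta([.6534,.1726,.066],down(64.65))
s,d=vision.grab_frame('scene');save('sc2.png',s,(230,155,340,285),4)"
```

```text
t 4.6 pos [0.659  0.1731 0.0681] yaw y 3.78 F [-4.1 -0.1 11.3] open 0.0108 ff 39.1 j [0.26 0.66 0.22 1.14 0.   1.76]
shift units [-0.0002 -0.0113  0.0043] turn units [ 1.7000e-03  3.0000e-04 -1.3527e+00]
```

View pics/sc2.png

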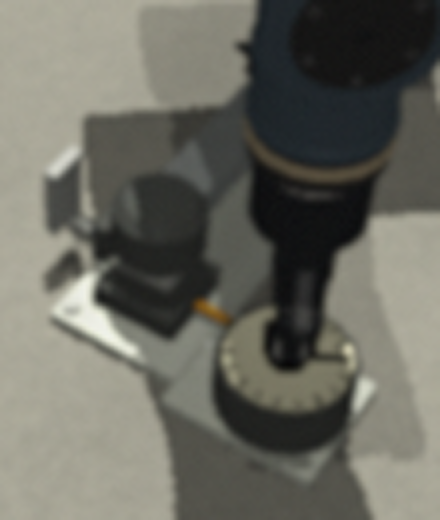

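The knob is gripped, and its real position is about 5 mm farther in x than I measured. Now turning it counterclockwise.

Request:
send_rows(
  commands=[
    {"tx":0,"ty":0,"tz":-0.004,"rx":0,"ry":0,"rz":-0.16,"gripper":0},
    {"tx":0,"ty":0,"tz":0,"rx":0,"ry":0,"rz":-0.16,"gripper":0},
    {"tx":0,"ty":0,"tz":0,"rx":0,"ry":0,"rz":-0.16,"gripper":0},
    {"tx":0,"ty":0,"tz":0,"rx":0,"ry":0,"rz":-0.16,"gripper":0},
    {"tx":0,"ty":0,"tz":0,"rx":0,"ry":0,"rz":-0.16,"gripper":0},
    {"tx":0,"ty":0,"tz":0,"rx":0,"ry":0,"rz":-0.16,"gripper":0},
    {"tx":0,"ty":0,"tz":0,"rx":0,"ry":0,"rz":-0.16,"gripper":0},
    {"tx":0,"ty":0,"tz":0,"rx":0,"ry":0,"rz":-0.16,"gripper":0},
  ],
)

```text
time_s: 5.65
position: [0.6589, 0.1729, 0.0683]
eef_rot: [0.0, 0.245, 0.969, -0.0]
wrist_force: [4.8, 0.8, -10.4]
opening: 0.0112
finger_force: 36.1
```

```bash
python3 -c "
from h import *
delta([.659,.173,.068],down(64.65));print(pose()[2]['torque'])"
```

```text
t 5.65 pos [0.6589 0.1729 0.0683] yaw y 61.62 F [  4.8   0.8 -10.4] open 0.0112 ff 36.1 j [ 0.26  0.66  0.22  1.14 -0.    0.75]
shift units [-0.0002  0.0002  0.0006] turn units [-0.      0.0001 -0.0674]
[ 0.06689295 -0.95481256 -0.10172229]
```

Request:
send_rows(
  commands=[
    {"tx":0,"ty":0,"tz":0,"rx":0,"ry":0,"rz":-0.05,"gripper":0},
    {"tx":0,"ty":0,"tz":0,"rx":0,"ry":0,"rz":-0.05,"gripper":0},
    {"tx":0,"ty":0,"tz":0,"rx":0,"ry":0,"rz":0,"gripper":0},
  ],
)

```text
time_s: 6.02
position: [0.6589, 0.1729, 0.0683]
eef_rot: [0.0, 0.209, 0.978, 0.0]
wrist_force: [4.6, 0.5, -10.9]
opening: 0.0113
finger_force: 39.5
```

```bash
python3 -c "
from h import *
delta([.659,.173,.068],down(64.65));print(pose()[2]['torque'])"
```

```text
t 6.025 pos [0.6589 0.1729 0.0683] yaw y 65.88 F [  4.6   0.5 -10.9] open 0.0113 ff 39.5 j [ 0.26  0.66  0.22  1.14 -0.    0.68]
shift units [-0.      0.0002  0.0007] turn units [0.0001 0.0002 0.0273]
[ 0.19440475 -1.06679533 -0.71405092]
```

Request:
send_rows(
  commands=[
    {"tx":0,"ty":0,"tz":0,"rx":0,"ry":0,"rz":-0.04,"gripper":0},
    {"tx":0,"ty":0,"tz":0,"rx":0,"ry":0,"rz":-0.04,"gripper":0},
    {"tx":0,"ty":0,"tz":0,"rx":0,"ry":0,"rz":0,"gripper":0},
  ],
)

```text
time_s: 6.4
position: [0.659, 0.1729, 0.0685]
eef_rot: [0.0, 0.178, 0.984, 0.0]
wrist_force: [5.5, 2.2, -10.3]
opening: 0.0111
finger_force: 66.9
```

```bash
python3 -c "
from h import *
delta([.659,.173,.068],down(64.65));print(pose()[2]['torque'])"
```

```text
t 6.4 pos [0.659  0.1729 0.0685] yaw y 69.44 F [  5.5   2.2 -10.3] open 0.0111 ff 66.9 j [0.26 0.66 0.22 1.14 0.   0.62]
shift units [0.     0.0002 0.0009] turn units [0.0003 0.0002 0.1064]
[ 0.31898113 -1.02230192 -1.71078251]
```

Request:
send_rows(
  commands=[
    {"tx":0,"ty":0,"tz":0,"rx":0,"ry":0,"rz":0.07,"gripper":0},
    {"tx":0,"ty":0,"tz":0,"rx":0,"ry":0,"rz":0,"gripper":0.3},
    {"tx":0,"ty":0,"tz":0,"rx":0,"ry":0,"rz":0,"gripper":0.5},
    {"tx":0,"ty":0,"tz":0,"rx":0,"ry":0,"rz":0,"gripper":0.5},
    {"tx":0,"ty":0,"tz":-0.05,"rx":0,"ry":0,"rz":0,"gripper":0.5},
    {"tx":0,"ty":0,"tz":-0.08,"rx":0,"ry":0,"rz":0,"gripper":0.4},
    {"tx":0,"ty":0,"tz":-0.07,"rx":0,"ry":0,"rz":0,"gripper":0.4},
    {"tx":0,"ty":0,"tz":0,"rx":0,"ry":0,"rz":0,"gripper":0.4},
  ],
)

```text
time_s: 7.4
position: [0.6601, 0.1733, 0.1719]
eef_rot: [0.002, 0.205, 0.979, 0.001]
wrist_force: [0.1, 0.9, -1.2]
opening: 0.0341
finger_force: 0.0
```

Run:
```python
from h import *
print("scene knob",onz("scene",302.4,236,.089).round(4),"paddle",onz("scene",246,195,.104).round(4))
print("top knob",onz("top",150/5+180,150/5+100,.089).round(4),"paddle",onz("top",453/5+180,342/5+100,.104).round(4))
delta([.5364,-.0043,.19],down(64.65))
p,d=vision.grab_frame('scene');a=p[190:300,260:360]
t,dt=vision.grab_frame('top');b=t[100:210,180:280]
cv2.imwrite("pics/after.png",cv2.resize(np.hstack([a[:110],b])[:,:,::-1],None,fx=4,fy=4,interpolation=cv2.INTER_CUBIC))
```

```text
scene knob [0.6591 0.1742 0.089 ] paddle [5.435e-01 4.000e-04 1.040e-01]
top knob [0.6517 0.1692 0.089 ] paddle [ 0.5341 -0.0066  0.104 ]
t 7.4 pos [0.6601 0.1733 0.1719] yaw y 66.36 F [ 0.1  0.9 -1.2] open 0.0341 ff 0.0 j [ 0.26  0.62  0.42  1.37 -0.    0.67]
shift units [ 0.084  -0.4244 -0.0378] turn units [0.004  0.005  0.0379]
```

View pics/after.png

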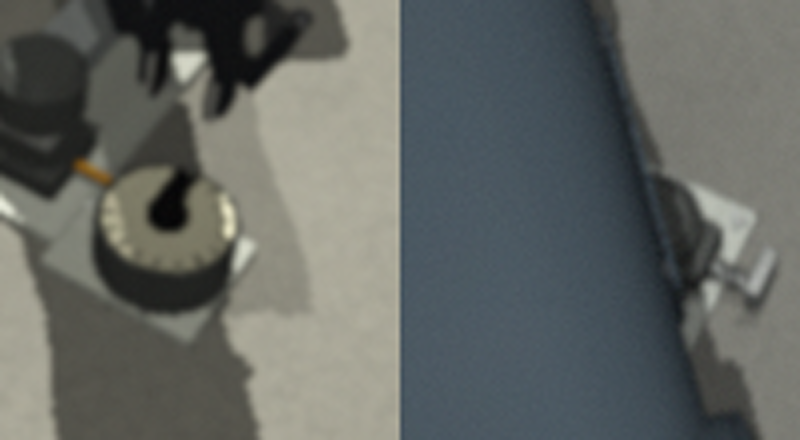

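The knob's pointer end now points toward the hinge, at its stop. The scene camera agrees with the felt knob position, so I put the paddle at about (0.542, -0.003).

Request:
send_rows(
  commands=[
    {"tx":0.0125,"ty":-0.0696,"tz":0,"rx":0,"ry":0,"rz":0,"gripper":0.4},
    {"tx":0.0125,"ty":-0.0696,"tz":0,"rx":0,"ry":0,"rz":0,"gripper":0.4},
    {"tx":0.0125,"ty":-0.0696,"tz":0,"rx":0,"ry":0,"rz":0,"gripper":0.4},
    {"tx":0.0125,"ty":-0.0696,"tz":0,"rx":0,"ry":0,"rz":0,"gripper":0.4},
    {"tx":0.0125,"ty":-0.0696,"tz":0,"rx":0,"ry":0,"rz":0,"gripper":0.4},
    {"tx":0.0125,"ty":-0.0696,"tz":0,"rx":0,"ry":0,"rz":0,"gripper":0.4},
    {"tx":0,"ty":0,"tz":0,"rx":0,"ry":0,"rz":0.038,"gripper":0.4},
    {"tx":0,"ty":0,"tz":0,"rx":0,"ry":0,"rz":0,"gripper":0.4},
  ],
)

```text
time_s: 8.5
position: [0.5403, -0.003, 0.1681]
eef_rot: [-0.0, 0.22, 0.976, 0.0]
wrist_force: [-0.5, 0.7, 0.1]
opening: 0.0339
finger_force: 0.0
```

Run:
```python
from h import *
delta([.542,-.003,.065],down(64.65))
p,d=vision.grab_frame('scene');save("pad.png",p,(200,110,320,240),4)
```

```text
t 8.5 pos [ 0.5403 -0.003   0.1681] yaw y 64.6 F [-0.5  0.7  0.1] open 0.0339 ff 0.0 j [-0.01  0.32 -0.06  1.2   0.    0.44]
shift units [-0.0032  0.0016  0.2061] turn units [-0.0002 -0.0011 -0.0011]
```

View pics/pad.png

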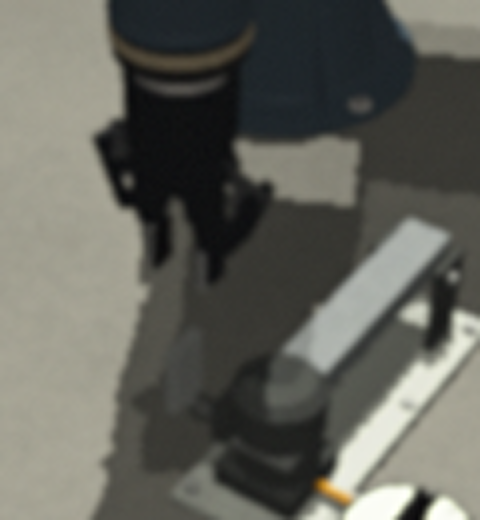

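The fingertips at (160,262) and (212,278) straddle the paddle below at (185,360). I descend in stages while watching the force.

Request:
send_rows(
  commands=[
    {"tx":-0.0032,"ty":0.0016,"tz":0.05,"rx":0,"ry":0,"rz":0,"gripper":0.4},
    {"tx":0,"ty":0,"tz":0.06,"rx":0,"ry":0,"rz":0,"gripper":0.4},
    {"tx":0,"ty":0,"tz":0.02,"rx":0,"ry":0,"rz":0,"gripper":0.4},
    {"tx":0,"ty":0,"tz":0.015,"rx":0,"ry":0,"rz":0,"gripper":0.4},
  ],
)

```text
time_s: 9.05
position: [0.5426, -0.0028, 0.0961]
eef_rot: [-0.0, 0.219, 0.976, 0.0]
wrist_force: [-0.8, 0.6, 1.2]
opening: 0.0344
finger_force: 0.0
```

Request:
send_rows(
  commands=[
    {"tx":0,"ty":0,"tz":0.02,"rx":0,"ry":0,"rz":0,"gripper":0.4},
    {"tx":0,"ty":0,"tz":0.02,"rx":0,"ry":0,"rz":0,"gripper":0.4},
    {"tx":0,"ty":0,"tz":0.02,"rx":0,"ry":0,"rz":0,"gripper":0.4},
    {"tx":0,"ty":0,"tz":0,"rx":0,"ry":0,"rz":0,"gripper":0.4},
  ],
)

```text
time_s: 9.55
position: [0.5418, -0.0033, 0.0654]
eef_rot: [-0.001, 0.22, 0.976, -0.0]
wrist_force: [0.5, 0.3, 0.6]
opening: 0.034
finger_force: 0.0
```

Request:
send_rows(
  commands=[
    {"tx":0,"ty":0,"tz":0,"rx":0,"ry":0,"rz":0,"gripper":0.3},
    {"tx":0,"ty":0,"tz":0,"rx":0,"ry":0,"rz":0,"gripper":0.2},
    {"tx":0,"ty":0,"tz":0,"rx":0,"ry":0,"rz":0,"gripper":0.1},
    {"tx":0,"ty":0,"tz":0,"rx":0,"ry":0,"rz":0,"gripper":0},
    {"tx":0,"ty":0,"tz":0,"rx":0,"ry":0,"rz":0,"gripper":0},
    {"tx":0,"ty":0,"tz":0,"rx":0,"ry":0,"rz":0,"gripper":0},
  ],
  squeeze=60,
)

```text
time_s: 10.3
position: [0.5423, -0.0037, 0.0667]
eef_rot: [0.0, 0.22, 0.976, -0.0]
wrist_force: [-2.2, -3.9, 5.8]
opening: 0.0111
finger_force: 58.3
```

Run:
```python
from h import *
delta([.542,-.003,.065],down(64.65))
print(down(64.65).inv().apply(pose()[2]["wrist_force"]))
```

```text
t 10.3 pos [ 0.5423 -0.0037  0.0667] yaw y 64.6 F [-2.2 -3.9  5.8] open 0.0111 ff 58.3 j [-0.01  0.39 -0.23  0.96 -0.    0.44]
shift units [0.0012 0.0011 0.0033] turn units [-0.0009  0.0009 -0.0012]
[ 0.34880622 -4.50478954 -5.84873001]
```

Request:
send_rows(
  commands=[
    {"tx":0,"ty":-0.008,"tz":0,"rx":0,"ry":0,"rz":0,"gripper":0},
    {"tx":0,"ty":-0.008,"tz":0,"rx":0,"ry":0,"rz":0,"gripper":0},
    {"tx":0,"ty":-0.008,"tz":0,"rx":0,"ry":0,"rz":0,"gripper":0},
    {"tx":0,"ty":-0.008,"tz":0,"rx":0,"ry":0,"rz":0,"gripper":0},
    {"tx":0,"ty":0,"tz":0,"rx":0,"ry":0,"rz":0,"gripper":0},
    {"tx":0,"ty":0,"tz":0,"rx":0,"ry":0,"rz":0,"gripper":0},
  ],
  squeeze=70,
)

```text
time_s: 11.05
position: [0.5359, -0.0172, 0.0667]
eef_rot: [0.0, 0.22, 0.976, 0.001]
wrist_force: [0.5, 5.9, 4.9]
opening: 0.0114
finger_force: 69.1
```

Run:
```python
from h import *
delta([.542,-.003,.065],down(64.65))
D=down(64.65).inv();p,R,o=pose()
print(D.apply(o["wrist_force"]),D.apply(p-[.5423,-.0037,.0667])*1000)
```

```text
t 11.05 pos [ 0.5359 -0.0172  0.0667] yaw y 64.64 F [0.5 5.9 4.9] open 0.0114 ff 69.1 j [-0.03  0.37 -0.25  0.95  0.    0.41]
shift units [0.0011 0.0309 0.0035] turn units [ 0.0023  0.0007 -0.0003]
[ 2.07303055  5.55256467 -4.92543102] [ 3.46541061e-03 -1.49290229e+01  1.92256114e-03]
```

Latch is out 14.9 mm at about 5.6 N. Now I lift along the hinge arc (23.5° in 16 rows).

Request:
send_rows(
  commands=[
    {"tx":-0.0005,"ty":0,"tz":-0.0103,"rx":0,"ry":-0.0327,"rz":0,"gripper":0},
    {"tx":-0.0005,"ty":0,"tz":-0.0103,"rx":0,"ry":-0.0327,"rz":0,"gripper":0},
    {"tx":-0.0005,"ty":0,"tz":-0.0103,"rx":0,"ry":-0.0327,"rz":0,"gripper":0},
    {"tx":-0.0005,"ty":0,"tz":-0.0103,"rx":0,"ry":-0.0327,"rz":0,"gripper":0},
  ],
)

```text
time_s: 11.55
position: [0.5361, -0.0174, 0.0871]
eef_rot: [0.051, 0.219, 0.974, -0.011]
wrist_force: [4.1, 4.4, -4.2]
opening: 0.0112
finger_force: 68.2
```

```bash
cat > st.py <<'E'
from h import *
D=down(64.65);p,R,o=pose();d=D.inv().apply(p-[.5423,-.0037,.0667])*1000
print("t",o["time_s"],"F toolaxes",R.inv().apply(o["wrist_force"]).round(1),"disp rig",(-d[0]).round(1),d[1].round(1),(-d[2]).round(1),"tilt",((D.inv()*R).as_rotvec()).round(3),"ff",o["finger_force"],"open",o["opening"],"j",o["joints"].round(2))
E
python3 st.py
```

```text
t 11.55 F toolaxes [-1.4  5.7  4.4] disp rig 0.3 -15.1 20.4 tilt [-0.001 -0.104  0.   ] ff 68.22418212890625 open 0.011165083135502523 j [-0.01  0.28 -0.33  0.87 -0.04  0.43]
```

Rising freely at low force, so I continue.

Request:
send_rows(
  commands=[
    {"tx":-0.0005,"ty":0,"tz":-0.0103,"rx":0,"ry":-0.0327,"rz":0,"gripper":0},
    {"tx":-0.0005,"ty":0,"tz":-0.0103,"rx":0,"ry":-0.0327,"rz":0,"gripper":0},
    {"tx":-0.0005,"ty":0,"tz":-0.0103,"rx":0,"ry":-0.0327,"rz":0,"gripper":0},
    {"tx":-0.0005,"ty":0,"tz":-0.0103,"rx":0,"ry":-0.0327,"rz":0,"gripper":0},
    {"tx":-0.0005,"ty":0,"tz":-0.0103,"rx":0,"ry":-0.0327,"rz":0,"gripper":0},
    {"tx":-0.0005,"ty":0,"tz":-0.0103,"rx":0,"ry":-0.0327,"rz":0,"gripper":0},
  ],
)

```text
time_s: 12.3
position: [0.533, -0.0159, 0.1179]
eef_rot: [0.126, 0.218, 0.967, -0.028]
wrist_force: [6.1, 3.8, -3.4]
opening: 0.0115
finger_force: 68.2
```

Request:
send_rows(
  commands=[
    {"tx":-0.0005,"ty":0,"tz":-0.0103,"rx":0,"ry":-0.0327,"rz":0,"gripper":0},
    {"tx":-0.0005,"ty":0,"tz":-0.0103,"rx":0,"ry":-0.0327,"rz":0,"gripper":0},
    {"tx":-0.0005,"ty":0,"tz":-0.0103,"rx":0,"ry":-0.0327,"rz":0,"gripper":0},
    {"tx":-0.0005,"ty":0,"tz":-0.0103,"rx":0,"ry":-0.0327,"rz":0,"gripper":0},
    {"tx":-0.0005,"ty":0,"tz":-0.0103,"rx":0,"ry":-0.0327,"rz":0,"gripper":0},
    {"tx":-0.0005,"ty":0,"tz":-0.0103,"rx":0,"ry":-0.0327,"rz":0,"gripper":0},
    {"tx":0,"ty":0,"tz":0,"rx":0,"ry":0,"rz":0,"gripper":0},
    {"tx":0,"ty":0,"tz":0,"rx":0,"ry":0,"rz":0,"gripper":0},
  ],
)

```text
time_s: 13.3
position: [0.5255, -0.0123, 0.1479]
eef_rot: [0.2, 0.215, 0.955, -0.044]
wrist_force: [7.1, 3.2, -2.1]
opening: 0.0115
finger_force: 68.2
```

```bash
python3 st.py
python3 - <<'E'
from h import *
p,d=vision.grab_frame('scene');save("lift.png",p,(190,90,350,290),3)
E
```

```text
t 13.3 F toolaxes [-3.8  6.   4. ] disp rig -11.5 -14.9 81.2 tilt [-0.002 -0.412  0.   ] ff 68.22043776512146 open 0.01153190471404262 j [ 0.1  -0.   -0.59  0.63 -0.21  0.51]
```

View pics/lift.png

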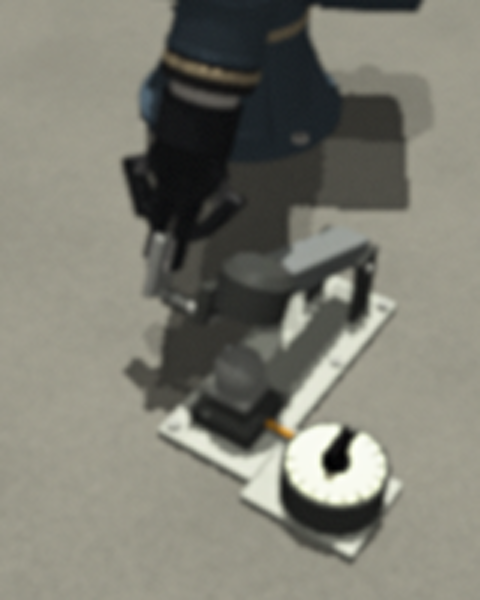

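The picture shows the tongue raised off the bared ball at (240,375). The paddle is held at (158,262), and the knob's pointer is at zero, toward the hinge. Socket rise is about 80 mm and steady.

```bash
python3 -c "
from cell import robot
o=robot.get_obs();print(abs(o['qd']).max());print(robot.sign_off())"
```

```text
0.001841176892385611
the job is handed in; nothing more can be done
None
```

The job is handed in: the knob is at its zero stop, and the arm is still holding the latch about 15 mm out and the tongue steady with its socket about 8 cm above the ball; hammer, vise and jar were not touched.

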